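# Tip the nugget tray into its corner for gluing

## Task

Slide the birch tray of glass nuggets along the table until it sits square and flush in the corner of the dark wooden corner stop, flat on the table, so that it cannot skid. Then, with that corner of the tray kept down on the table in the stop, lift the opposite corner to tip the tray until all five nuggets have slid together into the tray corner that sits in the stop, and finish still holding it tilted and still, so that a colleague can pick the nuggets for the star. Spill none and leave the other things on the table alone.

Things in the scene. Friction and masses are not known exactly. Their poses are not given: they have to be found in the camera images.
- stop_corner (a point): inside corner, at table height, of the fixed corner stop: two dark wooden laths screwed to the table at a right angle, 12 mm high and 22 mm wide. Axes of the stop: one lath lies on its +x side (inner face in the plane x = 0, reaching from y = +22 mm to y = -240 mm), the other on its +y side (inner face in the plane y = 0, reaching to x = -180 mm); the tray belongs in the quarter x < 0, y < 0. z up.
- tray_middle (a point): centre of the open birch tray, half-way up (31 mm over its underside); 0.3 to 0.6 kg, outside 160 mm along its x, 220 mm along its y, 62 mm high; upright walls 9 mm thick all round, white floor 6 mm thick. Axes are the tray's, z up. It starts flat, some centimetres from the stop, turned up to 15 degrees from it. Friction on the table about 0.6: it jams if its gripped side is pressed down.
- tray_heel (a point): outside bottom corner of the tray at its +x, +y corner (80, 110 mm from the tray's middle): the corner that goes into the stop. Axes are the tray's.
- tray_pocket (a point): inside corner on the tray's floor (6 mm over the underside) at its +x, +y corner (71, 101 mm from the tray's middle), where the nuggets must gather. Axes are the tray's.
- tray_free_corner (a point): outside bottom corner of the tray at its -x, -y corner, opposite the heel: the corner that is tipped up. Axes are the tray's.
- nugget0: flat blue glass nugget with a domed top, lying loose in the tray; origin at the centre of its underside; 22 mm across and 10 mm high, 11 g, slippery (friction about 0.14 on the tray: a floor slope of some 10 degrees starts it, and rather more is needed to slide it along a wall).
- nugget1: flat teal glass nugget with a domed top, lying loose in the tray; origin at the centre of its underside; 22 mm across and 10 mm high, 11 g, slippery (friction about 0.14 on the tray: a floor slope of some 10 degrees starts it, and rather more is needed to slide it along a wall).
- nugget2: flat red glass nugget with a domed top, lying loose in the tray; origin at the centre of its underside; 22 mm across and 10 mm high, 11 g, slippery (friction about 0.14 on the tray: a floor slope of some 10 degrees starts it, and rather more is needed to slide it along a wall).
- nugget3: flat amber glass nugget with a domed top, lying loose in the tray; origin at the centre of its underside; 22 mm across and 10 mm high, 11 g, slippery (friction about 0.14 on the tray: a floor slope of some 10 degrees starts it, and rather more is needed to slide it along a wall).
- nugget4: flat green glass nugget with a domed top, lying loose in the tray; origin at the centre of its underside; 22 mm across and 10 mm high, 11 g, slippery (friction about 0.14 on the tray: a floor slope of some 10 degrees starts it, and rather more is needed to slide it along a wall).
- tape: roll of yellow adhesive tape lying flat, 104 mm across, 50 mm high; origin at the centre of its underside. Bystander.
- big_star: hollow five-pointed chipboard star lying flat, 170 mm across, 5 mm thick; origin at its centre on the table. Bystander.
- small_stars: pile of small hollow chipboard stars, 90 mm across, 12 mm high; origin at the centre of its underside. Bystander.
- glue_gun: black hot-glue gun standing on its handle foot and yellow wire legs, about 210 mm long along its x axis (nose towards +x), 150 mm high; origin on the table under the barrel. Bystander.
- scissors_tub: clear tub 92 mm across, 70 mm high, with blue scissors standing in it up to 170 mm high; origin at the centre of its underside. Bystander.
- glue_jar: white glue jar with a red cap, 64 mm across, 90 mm high; origin at the centre of its underside. Bystander.
- glue_sticks: bundle of white glue sticks, 100 mm long along its x axis, 37 mm wide, 22 mm high; origin at the centre of its underside. Bystander.

How it is judged:
On the way:
1. the tray sits flat on the table, square and flush in the corner stop (its heel within 6 mm of the stop's corner, square to 2 degrees) (horizontal distance between tray_heel and stop_corner below 0.006 m and angle between the x axis of tray_middle and the x axis of stop_corner, either way round below 0.035 rad and angle between tray_middle's own z axis and vertical below 0.03 rad and height (world z) of tray_heel below 0.004 m), for 0.2 s.
At the end, for the whole second after the job is handed in: The gripper holds the tray still, tilted 14 to 60 degrees with its free corner at least 60 mm up; the heel is still down in the stop (within 25 mm of the stop's corner across and 20 mm up); all five nuggets lie still inside the tray with their centres within 110 mm of its inside corner at the heel (angle between tray_middle's own z axis and vertical between 0.25 and 1.05 rad and height (world z) of tray_free_corner above 0.06 m and contact force between the fingers and tray above 1 N and horizontal distance between tray_heel and stop_corner below 0.025 m and height (world z) of tray_heel below 0.02 m and distance between each of nugget0, nugget1, nugget2, nugget3, nugget4 and tray_pocket below 0.11 m and z of each of nugget0, nugget1, nugget2, nugget3, nugget4 in the frame of tray_pocket below 0.05 m and x of each of nugget0, nugget1, nugget2, nugget3, nugget4 in the frame of tray_pocket below 0 m and y of each of nugget0, nugget1, nugget2, nugget3, nugget4 in the frame of tray_pocket below 0 m and linear speed of each of nugget0, nugget1, nugget2, nugget3, nugget4 below 0.02 m/s); the arm keeps its last pose, push and grip.
It fails at once if another thing on the table is moved more than 20 mm (distance of any of tape, big_star, small_stars, glue_gun, scissors_tub, glue_jar, glue_sticks from where it was at the start of the episode above 0.02 m).
It fails at once if a nugget leaves the tray ((z of nugget0 in the frame of tray_pocket above 0.07 m or x of nugget0 in the frame of tray_pocket above 0.01 m or y of nugget0 in the frame of tray_pocket above 0.01 m or x of nugget0 in the frame of tray_pocket below -0.155 m or y of nugget0 in the frame of tray_pocket below -0.215 m) or (z of nugget1 in the frame of tray_pocket above 0.07 m or x of nugget1 in the frame of tray_pocket above 0.01 m or y of nugget1 in the frame of tray_pocket above 0.01 m or x of nugget1 in the frame of tray_pocket below -0.155 m or y of nugget1 in the frame of tray_pocket below -0.215 m) or (z of nugget2 in the frame of tray_pocket above 0.07 m or x of nugget2 in the frame of tray_pocket above 0.01 m or y of nugget2 in the frame of tray_pocket above 0.01 m or x of nugget2 in the frame of tray_pocket below -0.155 m or y of nugget2 in the frame of tray_pocket below -0.215 m) or (z of nugget3 in the frame of tray_pocket above 0.07 m or x of nugget3 in the frame of tray_pocket above 0.01 m or y of nugget3 in the frame of tray_pocket above 0.01 m or x of nugget3 in the frame of tray_pocket below -0.155 m or y of nugget3 in the frame of tray_pocket below -0.215 m) or (z of nugget4 in the frame of tray_pocket above 0.07 m or x of nugget4 in the frame of tray_pocket above 0.01 m or y of nugget4 in the frame of tray_pocket above 0.01 m or x of nugget4 in the frame of tray_pocket below -0.155 m or y of nugget4 in the frame of tray_pocket below -0.215 m)).
It fails at once if the tray is lifted clear of the table (its heel more than 40 mm up) (height (world z) of tray_heel above 0.04 m).
It also fails if it takes over 64 s, if anything falls off the work surface, if the arm or the gripper's body presses on something with over 40 N, if the wrist force passes 120 N, or if a joint passes its speed limit or range.

## Robot

A 6-joint arm with a two-finger parallel gripper is mounted at the origin on the work surface. World frame = base frame: x ahead of the robot, y to its left, z up, the work surface at z = 0. Lengths are in m, angles in rad, forces in N, time in s.
With the tool pointing down it reaches from about 0.275 to 0.825 m from the base axis. Payload 4.9 kg.
Tool frame: the origin (TCP) lies at the very end of the fingers, on their centre line; the grasp point (between the pads) lies 19 mm behind it; z points along the fingers, y is the line along which they close (so a half turn about z gives the same grasp; the last joint's range is limited). The gripper opens to 85 mm and grips with 20 to 120 N. Pads are 22 mm wide; open, the fingers measure 114 mm over their backs; the gripper's body (76 mm by 85 mm) begins 54 mm behind the grasp point. The pads swing forward as they close: fully open they stand 13 mm farther back than shut.
Start: joints at [-1.29, 0.326, -0.193, 1.052, 0, 1.437], TCP at [0.222, -0.503, 0.231] pointing down, gripper open.
Joint ranges: [-2.65, 2.65], [-0.97, 1.79], [-1.3, 1.35], [-1.93, 2.1], [-1.47, 1.37], [-3.14, 3.14]. Speed limits (rad/s): [2.57, 2.57, 3.14, 3.14, 3.14, 3.14].

## Interface

Orientations are given as a unit quaternion [x, y, z, w].
In Python, from plant import bot gives the robot as it stands. The module is installed in compiled form; this text tells all that it offers.
- The arm moves only by the tool move_arm, never from a script. Its argument "steps" is a list of rows, each an object with "slide": the shift along the tool's x, y, z in mm, a list of three; "twist": the turn about the tool's z in degrees. A call has 1 to 12 rows; each row shifts and turns the commanded pose from where the row before left it, along the tool's axes as they then stand; what a row does not reach is not made up. A row lasts 1/8 s, in which the tool goes at most 62.5 mm and 10.7 degrees, less where a joint would pass 70% of its speed; a pose out of reach is approached as far as the arm can. A call is refused whole if a number of a shift passes 62.5 or a number of a turn 10.7, either way. A call with a gripper value outside its range is refused whole. "jaw" is the closure, from 0 (fully open) to 1 (shut), set as the call begins (left out, the last holds). The fingers move at their own pace and stop on an object; the grip force is fixed at half the most. Time passes only in rows, so rows that do not move let the fingers close. It gives the time, the measured TCP pose, the force, the opening and the grip force at its end, in the units of the state.
- bot.get_state(): the state, without advancing time (a new reading comes with each control period).
- bot.capture(name): name is "side" or "top"; returns the picture (420x560x3 uint8, red, green, blue); there is no depth.
- bot.camera_info(name): a dict with "camera_matrix" (3x3 intrinsics, pixels), "T" (4x4, takes a point from camera to world coordinates). Camera axes: x right, y up, looking along -z (the intrinsics and any distortion apply to the point x, -y, -z); pixel columns grow to the right and rows downward; lengths in m; the calibration is good to about 2 mm. A picture is of the moment at which its call begins. camera_info takes no time and is no camera call.
- bot.job_done(): hands the job in; it is judged then, once.
The state is a dict: "time_s": time; "q": joint angles; "joint_vel": joint speeds; "joint_torque": joint torques, N m; "eef_pos": TCP position; "tool_rot": TCP orientation; "ft_force": force on the tool from outside, world axes, zero at the start; "moment": the same for the moment, N m; "opening": opening from 0.0 (shut) to 1.0 (fully open); "grip_force": force on a finger pad.
Only numpy, scipy, OpenCV 4.12 (cv2) and the standard library are available. Lean on these libraries where they do the work, as an engineer would, in place of code of your own. Each camera call takes 0.05 s, during which the arm holds its last target. There are 200 camera calls.

## Working session

There is one attempt and no reset: what is moved stays moved. The work goes in short steps, Python scripts to look and compute and a tool call to move; the robot and the scene stay as the last step left them, time stands still between calls to the robot, and variables do not carry over. Pictures are saved under pics/ and viewed, at most 10 in all, crops included, and the job is handed in when it is done.

Besides the shell and the picture viewer there is one more tool, called after ">>>" as a command line: name --argument value ..., lists and objects as JSON in quotes. move_arm: Moves the arm, as the interface text tells. Its arguments: {"type":"object","properties":{"steps":{"type":"array"},"jaw":{"type":"number"}},"required":["steps"]}

```bash
mkdir -p pics
python3 - <<'E'
from plant import bot
import cv2,numpy as np
np.set_printoptions(precision=4,suppress=True)
for n in("top","side"):
    im=bot.capture(n); cv2.imwrite(f"pics/{n}0.png",im[:,:,::-1]); i=bot.camera_info(n); print(n,i)
print(bot.get_state())
E
```

```text
top {'camera_matrix': array([[515.7747,   0.    , 280.7954],
       [  0.    , 515.7747, 211.41  ],
       [  0.    ,   0.    ,   1.    ]]), 'T': array([[-0.0286,  0.9895, -0.1414,  0.4074],
       [-0.9994, -0.0259,  0.0212,  0.0467],
       [ 0.0173,  0.1419,  0.9897,  1.4853],
       [ 0.    ,  0.    ,  0.    ,  1.    ]])}
side {'camera_matrix': array([[494.3603,   0.    , 274.7606],
       [  0.    , 494.3603, 215.5032],
       [  0.    ,   0.    ,   1.    ]]), 'T': array([[ 0.9184,  0.2434, -0.3121,  0.0962],
       [-0.3952,  0.6074, -0.6891, -1.1154],
       [ 0.0219,  0.7562,  0.654 ,  1.1513],
       [ 0.    ,  0.    ,  0.    ,  1.    ]])}
{'time_s': 0.1, 'q': array([-1.2902,  0.3269, -0.1935,  1.0521,  0.    ,  1.4366]), 'joint_vel': array([ 0.0012, -0.0027,  0.0039, -0.0007,  0.0013, -0.    ]), 'joint_torque': array([  0.0007, -44.4241,  26.3037,   0.0079,  -0.0001,   0.    ]), 'eef_pos': array([ 0.2215, -0.5028,  0.2306]), 'tool_rot': array([ 0.9786,  0.2059, -0.0001, -0.0008]), 'ft_force': array([-0.4673, -0.3391,  0.0218]), 'moment': array([0.0592, 0.0295, 0.0532]), 'grip_force': 0.0, 'opening': 0.9992838832052386}
```

View pics/top0.png

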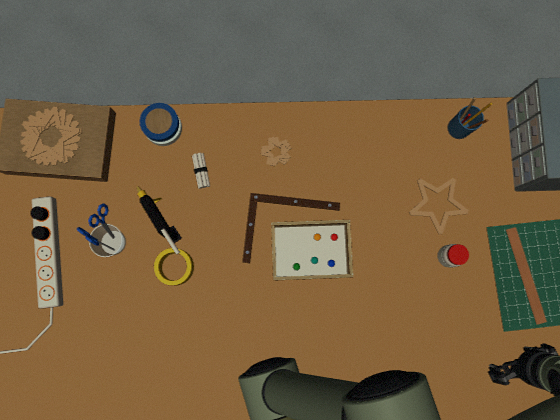

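View pics/side0.png

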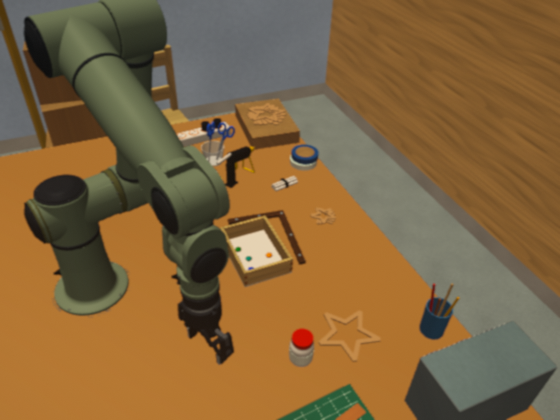

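The top view shows the dark stop with its corner near (256,202). The long lath runs right to (340,207) and the short one down to (247,262). The tray's white floor spans about (275–350, 224–278), with its heel at upper left. The glue jar, tape, gun and stars are clear of the path. Next I'll measure this properly.

```bash
cat > h.py <<'E'
import cv2,numpy as np
from plant import bot
np.set_printoptions(precision=4,suppress=True)
def ray(n,p,z):
    i=bot.camera_info(n);K=i["camera_matrix"];T=i["T"]
    p=np.atleast_2d(p).astype(float)
    d=np.c_[(p[:,0]-K[0,2])/K[0,0],-(p[:,1]-K[1,2])/K[1,1],-np.ones(len(p))]@T[:3,:3].T
    o=T[:3,3]; return o+d*((z-o[2])/d[:,2])[:,None]
def big(m,box=None):
    if box is not None:
        k=np.zeros_like(m);x0,y0,x1,y1=box;k[y0:y1,x0:x1]=1;m=m*k
    c,_=cv2.findContours(m,cv2.RETR_EXTERNAL,cv2.CHAIN_APPROX_NONE)
    return max(c,key=cv2.contourArea)
def nuggets(im,box):
    hsv=cv2.cvtColor(im,cv2.COLOR_RGB2HSV);x0,y0,x1,y1=box
    m=np.zeros(im.shape[:2],np.uint8);m[y0:y1,x0:x1]=(hsv[y0:y1,x0:x1,1]>140)*255
    n,l,s,c=cv2.connectedComponentsWithStats(m)
    return [(c[i],s[i,4],im[l==i].mean(0).astype(int)) for i in range(1,n) if s[i,4]>8]
E
python3 - <<'E'
from h import *
im=cv2.imread("pics/top0.png")[:,:,::-1].copy()
hsv=cv2.cvtColor(im,cv2.COLOR_RGB2HSV)
for p in [(310,240),(300,203),(250,240),(312,222),(350,250),(312,279),(320,215),(274,250)]: print(p,im[p[1],p[0]],hsv[p[1],p[0]])
fl=((hsv[...,1]<60)&(hsv[...,2]>150)).astype(np.uint8)
fl=cv2.morphologyEx(fl,cv2.MORPH_CLOSE,np.ones((9,9)))
c=big(fl,(262,210,365,290)); r=cv2.minAreaRect(c)
cn=cv2.boxPoints(r); w=ray("top",cn,.006);print("floor px",cn,"world",w,[np.linalg.norm(w[i]-w[i-1]) for i in range(4)])
dk=((hsv[...,2]<110)).astype(np.uint8)
c=big(dk,(235,185,350,270)); print("lath",cv2.contourArea(c))
m=np.zeros(dk.shape,np.uint8);cv2.drawContours(m,[c],-1,1,-1)
# sub-pixel inner edges: per column / row transitions
A=[];B=[]
for x in range(268,335):
    ys=np.where(m[:,x])[0];A.append((x,ys.max()+.5,ys.min()-.5))
for y in range(214,258):
    xs=np.where(m[y,:])[0];B.append((xs.max()+.5,y,xs.min()-.5))
A=np.array(A);B=np.array(B)
wa=ray("top",A[:,:2],0.0);wb=ray("top",B[:,:2],0.0)
wao=ray("top",A[:,[0,2]],0.012);wbo=ray("top",np.c_[B[:,2],B[:,1]],0.012)
pa=np.polyfit(wa[:,1],wa[:,0],1);pb=np.polyfit(wb[:,0],wb[:,1],1)
print("x-lath x=",pa,np.polyfit(wao[:,1],wao[:,0],1)," y-lath y=",pb,np.polyfit(wbo[:,0],wbo[:,1],1))
y=(pb[0]*pa[1]+pb[1])/(1-pb[0]*pa[0]);print("corner",pa[0]*y+pa[1],y,"yaw deg",np.degrees(-pa[0]),np.degrees(pb[0]))
for c,a,col in nuggets(im,(280,228,346,274)): print(c,a,col,ray("top",c,.011)[0])
E
```

```text
(310, 240) [173 172 151] [ 29  32 173]
(300, 203) [50 34 22] [ 13 143  50]
(250, 240) [51 36 18] [ 16 165  51]
(312, 222) [128 111  73] [ 21 110 128]
(350, 250) [141 120  79] [ 20 112 141]
(312, 279) [144 105  57] [ 17 154 144]
(320, 215) [140 106  62] [ 17 142 140]
(274, 250) [148 126  83] [ 20 112 148]
floor px [[274.2712 227.3233]
 [344.2493 224.7315]
 [346.0603 273.6274]
 [276.0822 276.2192]] world [[ 0.5729  0.0351  0.006 ]
 [ 0.575  -0.1674  0.006 ]
 [ 0.4345 -0.1661  0.006 ]
 [ 0.4328  0.0338  0.006 ]] [np.float64(0.14006230000725564), np.float64(0.20260028180077858), np.float64(0.1405162961263209), np.float64(0.19989974433866653)]
lath 1118.0
x-lath x= [0.1378 0.6393] [0.1378 0.6622]  y-lath y= [-0.1405  0.1747] [-0.1325  0.1936]
corner 0.6507843603185082 0.08324934148010586 yaw deg -7.893235169217332 -8.049152937972814
[316.7778 236.6667] 36 [167 103  21] [ 0.5421 -0.0861  0.011 ]
[333.6667 236.7778] 36 [154  27  22] [ 0.5405 -0.1346  0.011 ]
[314.1818 259.8182] 33 [ 14 101  82] [ 0.4761 -0.0761  0.011 ]
[330.9167 263.0278] 36 [ 14  46 123] [ 0.4656 -0.1235  0.011 ]
[296.2188 266.125 ] 32 [20 90 25] [ 0.4596 -0.0243  0.011 ]
```

```bash
python3 -c "
import cv2;i=cv2.imread('pics/top0.png')[180:300,230:370];cv2.imwrite('pics/c0.png',cv2.resize(i,None,fx=5,fy=5,interpolation=2))"
```

```text
(no output)
```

View pics/c0.png

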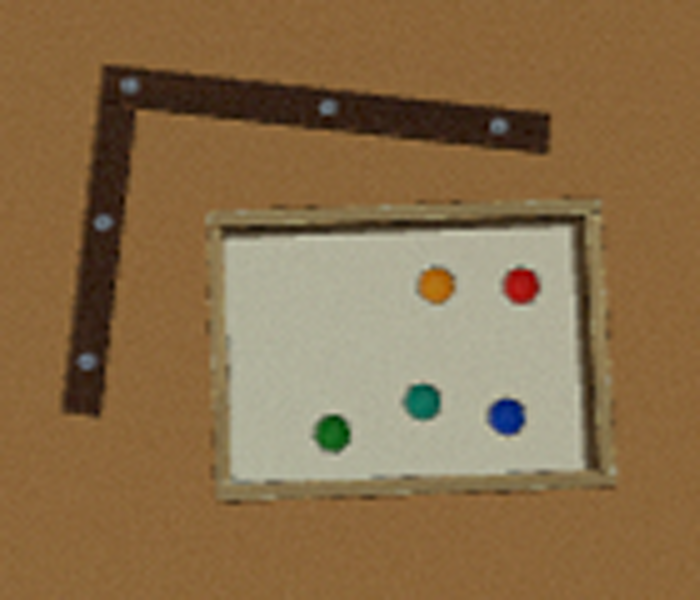

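The crop confirms the tray at crop (215–610, 205–495) and the inner stop corner at (135,108), with the nuggets spread out.

- **Tray:** centre about (0.504, −0.066), yaw about +0.5°.
- **Stop:** corner about (0.651, 0.083), yaw about −7.9°.

The tool can't pitch, so the tray has to pivot in the pads, one axis at a time:
1. Grip the −y wall, slide the tray in, and tilt it towards +x.
2. Regrip the −x wall and tilt towards +y for the final hold.

>>> move_arm --steps '[{"slide":[40,-23,0],"twist":0},{"slide":[40,-23,0],"twist":0},{"slide":[40,-23,0],"twist":0},{"slide":[40,-23,0],"twist":0},{"slide":[40,-23,0],"twist":0},{"slide":[40,-23,0],"twist":0},{"slide":[40,-23,0],"twist":0},{"slide":[40,-23,0],"twist":0},{"slide":[36,-21,0],"twist":0}]' --jaw 0.6

```text
time_s: 1.23
eef_pos: [0.4655, -0.1707, 0.231]
tool_rot: [0.979, 0.206, -0.0, -0.0]
ft_force: [0.5, -1.1, -0.4]
opening: 0.399
grip_force: 0.0
```

>>> move_arm --steps '[{"slide":[0,0,0],"twist":-10.5},{"slide":[0,0,0],"twist":-10.5},{"slide":[0,0,0],"twist":-10.5},{"slide":[0,0,0],"twist":-10.5},{"slide":[0,0,0],"twist":-10.5},{"slide":[0,0,0],"twist":-10.5},{"slide":[0,0,0],"twist":-10.5},{"slide":[0,0,0],"twist":-10.5},{"slide":[0,0,0],"twist":-10.5},{"slide":[0,0,0],"twist":-10.5},{"slide":[0,0,0],"twist":-10.5},{"slide":[0,0,0],"twist":-10.5}]'

```text
time_s: 2.72
eef_pos: [0.4646, -0.1721, 0.2309]
tool_rot: [0.258, 0.966, 0.0, -0.0]
ft_force: [-0.4, 0.4, -0.4]
opening: 0.402
grip_force: 0.0
```

>>> move_arm --steps '[{"slide":[0,0,0],"twist":-10.5},{"slide":[0,0,0],"twist":-10.5},{"slide":[0,0,0],"twist":-9.7},{"slide":[0,0,0],"twist":0}]'

```text
time_s: 3.22
eef_pos: [0.4646, -0.1721, 0.231]
tool_rot: [-0.003, 1.0, 0.0, -0.0]
ft_force: [0.2, 0.8, -0.3]
opening: 0.402
grip_force: 0.0
```

```bash
cat >> h.py <<'E'
from scipy.spatial.transform import Rotation as Ro
def rep(tgt=None):
    s=bot.get_state();R=Ro.from_quat(s["tool_rot"]).as_matrix()
    print("t",s["time_s"],"p",s["eef_pos"],"yaw",np.degrees(np.arctan2(R[1,0],R[0,0])),"F",s["ft_force"],"M",s["moment"],"open",s["opening"],"grip",s["grip_force"],"q6",s["q"][5])
    if tgt is not None: print("to go in tool mm",(np.array(tgt)-s["eef_pos"])@R*1000)
    return s,R
E
python3 -c "
from h import *
rep((.4647,-.1718,.025))"
```

```text
t 3.225 p [ 0.4646 -0.1721  0.231 ] yaw -179.64906694816133 F [ 0.172   0.8049 -0.316 ] M [ 0.0298  0.0725 -0.0623] open 0.4019115955509716 grip 0.0 q6 -0.5100636572477825
to go in tool mm [ -0.2246   0.2661 205.9755]
```

>>> move_arm --steps '[{"slide":[0,0,40],"twist":0},{"slide":[0,0,40],"twist":0},{"slide":[0,0,40],"twist":0},{"slide":[0,0,30],"twist":0},{"slide":[0,0,20],"twist":0},{"slide":[0,0,18],"twist":0},{"slide":[0,0,18],"twist":0},{"slide":[0,0,0],"twist":0}]'

```text
time_s: 4.22
eef_pos: [0.4636, -0.1716, 0.0241]
tool_rot: [-0.003, 1.0, 0.001, -0.001]
ft_force: [-0.6, 1.0, 0.1]
opening: 0.403
grip_force: 0.0
```

```bash
python3 -c "
from h import *
rep()
im=bot.capture('top');cv2.imwrite('pics/t1.png',cv2.resize(im[180:300,230:390,::-1],None,fx=5,fy=5))"
```

```text
t 4.225 p [ 0.4636 -0.1716  0.0241] yaw -179.66254831174194 F [-0.619   0.9686  0.0636] M [ 0.0836  0.0835 -0.0334] open 0.40328716781603635 grip 0.0 q6 -0.5098440300106009
```

View pics/t1.png

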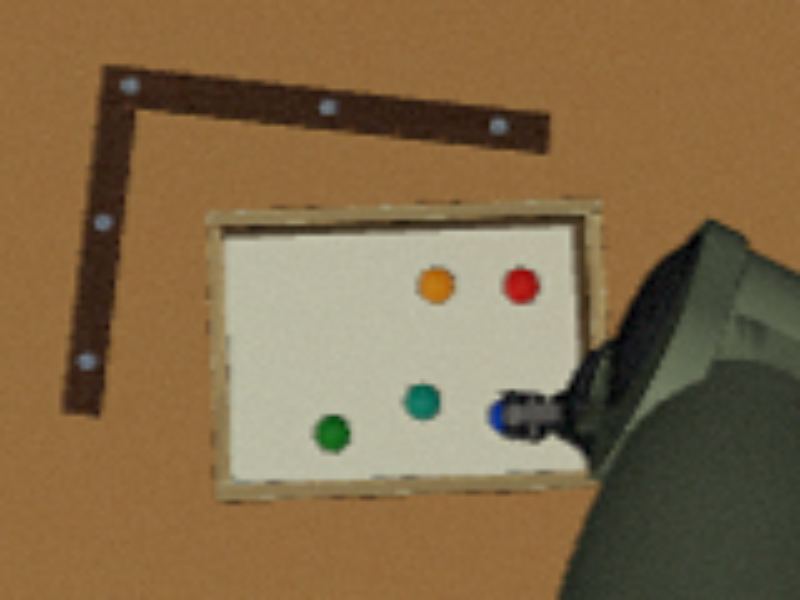

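The inner finger is inside the tray at crop (510–560, 395–435), just short of the blue nugget, and nothing has been touched. I'll close the gripper.

>>> move_arm --steps '[{"slide":[0,0,0],"twist":0},{"slide":[0,0,0],"twist":0},{"slide":[0,0,0],"twist":0},{"slide":[0,0,0],"twist":0}]' --jaw 1.0

```text
time_s: 4.78
eef_pos: [0.4654, -0.1722, 0.0261]
tool_rot: [-0.004, 1.0, -0.0, 0.001]
ft_force: [-0.6, 2.1, 7.3]
opening: 0.097
grip_force: 59.6
```

>>> move_arm --steps '[{"slide":[0,0,-0.5],"twist":0},{"slide":[0,0,0],"twist":1},{"slide":[0,0,0],"twist":1},{"slide":[0,0,0],"twist":1},{"slide":[0,0,0],"twist":1},{"slide":[0,0,0],"twist":1},{"slide":[0,0,0],"twist":1},{"slide":[0,0,0],"twist":1},{"slide":[0,0,0],"twist":0.9},{"slide":[0,0,0],"twist":0.5},{"slide":[0,0,0],"twist":0}]'

```text
time_s: 6.15
eef_pos: [0.4645, -0.1721, 0.0261]
tool_rot: [0.069, 0.998, 0.0, -0.0]
ft_force: [-3.3, 2.5, 6.1]
opening: 0.093
grip_force: 59.9
```

```bash
cat >> h.py <<'E'
def floor(im,box,z=.006):
    hsv=cv2.cvtColor(im,cv2.COLOR_RGB2HSV)
    fl=((hsv[...,1]<60)&(hsv[...,2]>125)).astype(np.uint8)
    fl=cv2.morphologyEx(fl,cv2.MORPH_CLOSE,np.ones((9,9)))
    return big(fl,box)
def edges():
    """heel-side inner floor edges (+x edge, +y edge) of the tray lying flat, in the world -> yaw, heel"""
    im=bot.capture("top");c=floor(im,(215,180,365,300))
    m=np.zeros(im.shape[:2],np.uint8);cv2.drawContours(m,[c],-1,1,-1)
    x,y,w,h=cv2.boundingRect(c)
    A=np.array([(u,np.where(m[:,u])[0].min()-.5) for u in range(x+10,x+int(w*.8))])
    B=np.array([(np.where(m[v])[0].min()-.5,v) for v in range(y+9,y+h-9)])
    wa=ray("top",A,.006);wb=ray("top",B,.006)
    pa=np.polyfit(wa[:,1],wa[:,0],1);pb=np.polyfit(wb[:,0],wb[:,1],1)
    Y=(pb[0]*pa[1]+pb[1])/(1-pb[0]*pa[0]);P=np.array([pa[0]*Y+pa[1],Y])
    th=(-np.arctan(pa[0])*w+np.arctan(pb[0])*h)/(w+h)
    R=np.array([[np.cos(th),-np.sin(th)],[np.sin(th),np.cos(th)]])
    heel=P+R@[.009,.009]
    print("yaw",np.degrees([-np.arctan(pa[0]),np.arctan(pb[0]),th]),"heel",heel)
    t=np.radians(-7.9);S=np.array([[np.cos(t),-np.sin(t)],[np.sin(t),np.cos(t)]])
    print("heel in stop axes mm",(heel-[.651,.0832])@S*1000)
    for k,a,col in nuggets(im,(x+5,y+4,x+w-5,y+h-4)):
        print(" nug",col,a,"from pocket mm",(ray("top",k,.011)[0,:2]-P)@R*1000)
    return im
E
python3 -c "
from h import *
rep();edges()"
```

```text
t 6.15 p [ 0.4645 -0.1721  0.0261] yaw 172.05958050922882 F [-3.29    2.5465  6.1257] M [0.4498 0.3204 0.3668] open 0.09275555272073009 grip 59.88008916378021 q6 -0.36530570983881916
yaw [-7.5077 -7.2277 -7.3871] heel [0.6106 0.0234]
heel in stop axes mm [-31.7998 -64.8256]
 nug [174 107  25] 38 from pocket mm [ -32.54   -121.7178]
 nug [165  26  21] 33 from pocket mm [ -34.8209 -170.2607]
 nug [ 13 109  89] 28 from pocket mm [ -98.5678 -110.4698]
 nug [21 96 26] 33 from pocket mm [-114.3983  -58.8119]
 nug [ 21  46 112] 12 from pocket mm [-109.5461 -153.3434]
```

>>> move_arm --steps '[{"slide":[0,0,-1],"twist":0.5},{"slide":[-2.5,5.5,0],"twist":0},{"slide":[-2.5,5.5,0],"twist":0},{"slide":[-2.5,5.5,0],"twist":0},{"slide":[-2.5,5.5,0],"twist":0},{"slide":[-2.5,5.5,0],"twist":0},{"slide":[-2.5,5.5,0],"twist":0},{"slide":[-2.5,5.5,0],"twist":0},{"slide":[-2.5,5.5,0],"twist":0},{"slide":[-2.5,5.5,0],"twist":0},{"slide":[-2.5,5.5,0],"twist":0},{"slide":[0,0,0],"twist":0}]'

```text
time_s: 7.7
eef_pos: [0.498, -0.1209, 0.0268]
tool_rot: [0.073, 0.997, 0.0, 0.0]
ft_force: [0.5, 0.6, -3.2]
opening: 0.097
grip_force: 58.5
```

```bash
python3 -c "
from h import *
rep();edges()"
```

```text
t 7.7 p [ 0.498  -0.1209  0.0268] yaw 171.61449415611366 F [ 0.4906  0.5667 -3.2037] M [-0.1076 -0.0167 -0.0096] open 0.09660907067647433 grip 58.451807498931885 q6 -0.2363891937566095
yaw [-8.0859 -8.303  -8.1824] heel [0.6476 0.0725]
heel in stop axes mm [ -1.9097 -11.0796]
 nug [63 47 25] 10 from pocket mm [  4.9031 -98.6955]
 nug [66 49 26] 11 from pocket mm [   4.558  -124.2821]
 nug [175 108  22] 36 from pocket mm [ -32.9213 -122.3638]
 nug [161  28  23] 36 from pocket mm [ -35.1098 -171.0364]
 nug [ 13 106  87] 31 from pocket mm [ -98.9007 -110.8142]
 nug [21 96 27] 32 from pocket mm [-115.1379  -59.7254]
```

>>> move_arm --steps '[{"slide":[-0.5,2,0],"twist":0},{"slide":[-0.5,2,0],"twist":0},{"slide":[-0.5,2,0],"twist":0},{"slide":[-0.5,2,0],"twist":0},{"slide":[0,1,0],"twist":0},{"slide":[0,0,0],"twist":0}]'

```text
time_s: 8.5
eef_pos: [0.5011, -0.1127, 0.0268]
tool_rot: [0.073, 0.997, 0.0, 0.0]
ft_force: [-0.5, 0.5, -4.0]
opening: 0.098
grip_force: 58.4
```

```bash
python3 -c "
from h import *
s,R=rep();print('F tool',s['ft_force']@R);im=edges();cv2.imwrite('pics/t2.png',cv2.resize(im[170:290,215:375,::-1],None,fx=5,fy=5))"
```

```text
t 8.5 p [ 0.5011 -0.1127  0.0268] yaw 171.5777691071645 F [-0.5185  0.509  -3.9645] M [-0.2395  0.0127 -0.1138] open 0.0983843440838583 grip 58.38638484477997 q6 -0.2182849801291056
F tool [0.588  0.4264 3.9645]
yaw [-2.232  -5.3462 -3.4689] heel [0.6394 0.0886]
heel in stop axes mm [-12.2753   3.7268]
 nug [57 34 20] 60 from pocket mm [-20.7389  14.143 ]
 nug [64 47 26] 11 from pocket mm [   2.8402 -162.9955]
 nug [177 108  21] 34 from pocket mm [ -31.7246 -125.9424]
 nug [163  31  25] 36 from pocket mm [ -37.957 -173.65 ]
 nug [55 33 19] 30 from pocket mm [-70.0414  15.6341]
 nug [ 16 108  88] 30 from pocket mm [ -96.3665 -108.7828]
 nug [19 95 26] 31 from pocket mm [-108.3335  -56.3045]
```

View pics/t2.png

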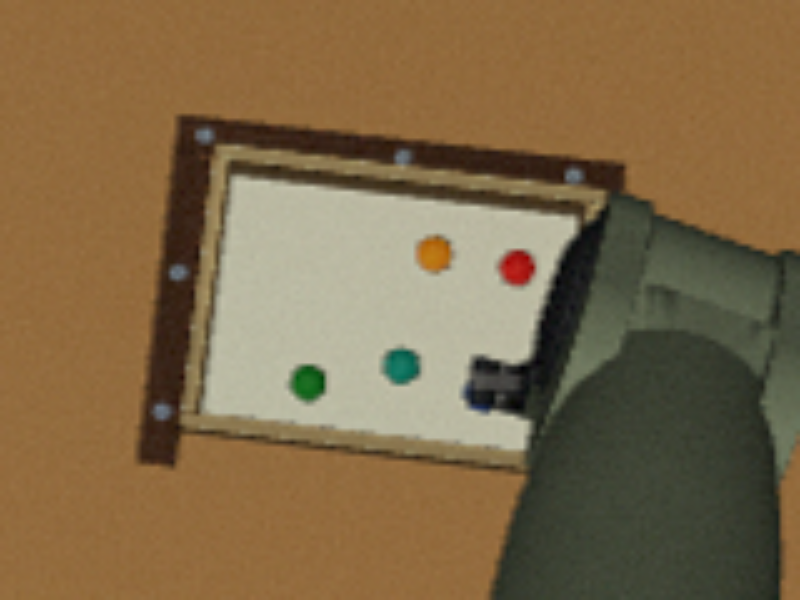

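The tray is seated almost fully in the stop, with thin dark gaps at crop (215,160) and (190,400). I'll push gently into both laths and let the tray down.

>>> move_arm --steps '[{"slide":[-1,0,0.3],"twist":0},{"slide":[-1,0,0.3],"twist":0},{"slide":[0,1,0],"twist":0},{"slide":[0,0,0],"twist":0}]'

```text
time_s: 9.05
eef_pos: [0.5024, -0.1128, 0.0262]
tool_rot: [0.074, 0.997, -0.001, -0.001]
ft_force: [-4.6, -4.2, -1.4]
opening: 0.094
grip_force: 59.1
```

```bash
sed -i 's/np.ones((9,9)))\n    return big/&/; s/(hsv\[...,2\]>125)/(hsv[...,2]>135)/' h.py
python3 - <<'E'
import re
s=open('h.py').read()
s=s.replace('    return big(fl,box)\ndef edges','    fl=cv2.morphologyEx(fl,cv2.MORPH_OPEN,np.ones((11,11)))\n    return big(fl,box)\ndef edges').replace("MORPH_CLOSE,np.ones((9,9))","MORPH_CLOSE,np.ones((7,7))")
open('h.py','w').write(s)
from h import *
s,R=rep();print('F tool',s['ft_force']@R);im=edges()
E
```

```text
t 9.05 p [ 0.5024 -0.1128  0.0262] yaw 171.56133075211915 F [-4.5752 -4.1817 -1.3862] M [-0.5983  0.5856  0.29  ] open 0.09436803758831526 grip 59.09311294555664 q6 -0.2159910588522918
F tool [ 3.9103 -4.8057  1.3984]
yaw [-8.2911 -7.0439 -7.7551] heel [0.651  0.0816]
heel in stop axes mm [ 0.1926 -1.6385]
 nug [176 108  23] 37 from pocket mm [ -33.3662 -122.3406]
 nug [163  29  24] 35 from pocket mm [ -35.9964 -170.1895]
 nug [ 14 109  89] 28 from pocket mm [ -99.7482 -110.7009]
 nug [20 96 26] 29 from pocket mm [-114.8403  -59.1008]
```

>>> move_arm --steps '[{"slide":[-1,1,0.3],"twist":0},{"slide":[-1,0,0],"twist":0},{"slide":[0,0,0],"twist":0},{"slide":[0,0,0],"twist":0},{"slide":[0,0,0],"twist":0}]'

```text
time_s: 9.72
eef_pos: [0.5035, -0.1124, 0.0261]
tool_rot: [0.073, 0.997, -0.001, -0.001]
ft_force: [-7.9, -3.8, 4.1]
opening: 0.096
grip_force: 60.2
```

Run:
```python
from h import *
s,R=rep();print('F tool',s['ft_force']@R);im=edges()
```

```text
t 9.725 p [ 0.5035 -0.1124  0.0261] yaw 171.57573281704012 F [-7.9401 -3.8433  4.0802] M [-0.7375  1.1041  0.5359] open 0.0955852531656926 grip 60.19714593887329 q6 -0.21392382449571926
F tool [ 7.3028 -4.9755 -4.0469]
yaw [-7.6501 -7.9994 -7.7985] heel [0.6506 0.0815]
heel in stop axes mm [-0.206  -1.7634]
 nug [174 107  24] 37 from pocket mm [ -32.2146 -121.0057]
 nug [166  27  22] 29 from pocket mm [ -34.4546 -168.8437]
 nug [ 14 108  88] 30 from pocket mm [ -98.3652 -110.0309]
 nug [17 95 24] 30 from pocket mm [-114.0643  -58.7174]
```

>>> move_arm --steps '[{"slide":[-1,0,-2.5],"twist":0},{"slide":[-1,0,-2.5],"twist":0},{"slide":[-1,0,-2.5],"twist":0},{"slide":[-1.5,0,-2.5],"twist":0},{"slide":[0,0,0],"twist":0}]'

```text
time_s: 10.4
eef_pos: [0.5055, -0.1113, 0.0344]
tool_rot: [0.073, 0.997, 0.0, -0.004]
ft_force: [-8.1, -1.0, -5.1]
opening: 0.09
grip_force: 58.7
```

Run:
```python
from h import *
s,R=rep();print('F tool',s['ft_force']@R, 'M tool',s['moment']@R)
im=bot.capture('side');cv2.imwrite('pics/s1.png',cv2.resize(im[190:300,190:330,::-1],None,fx=5,fy=5))
```

```text
t 10.4 p [ 0.5055 -0.1113  0.0344] yaw 171.609094582866 F [-8.0693 -0.989  -5.0602] M [-0.555   2.1367  0.5129] open 0.08967193155178929 grip 58.705145716667175 q6 -0.21166664726991039
F tool [ 7.7964 -2.154   5.1257] M tool [ 0.865   2.0327 -0.5066]
```

View pics/s1.png

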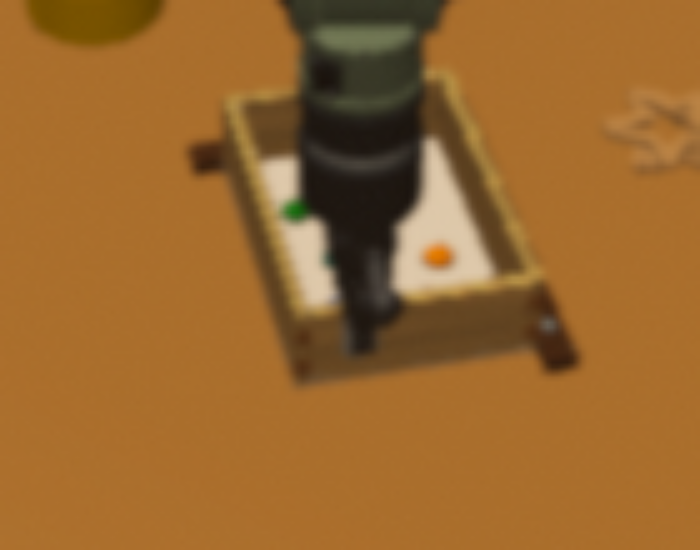

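The side crop shows the −y outer wall. Its bottom corners are near crop (300,383) and (530,348), and its rim runs from (303,318) to (540,275). I'll intersect those rays with the wall's plane to get the tilt.

```bash
cat >> h.py <<'E'
def inplane(n,px,axis,val):
    """pixels -> stop-frame point on the vertical plane stop[axis]=val (m)"""
    i=bot.camera_info(n);t=np.radians(-7.9)
    S=np.array([[np.cos(t),-np.sin(t),0],[np.sin(t),np.cos(t),0],[0,0,1]])
    o=(i["T"][:3,3]-[.651,.0832,0])@S
    d=(ray(n,px,0)-i["T"][:3,3])@S
    return (o+d*((val-o[axis])/d[:,axis])[:,None])*1000
E
python3 - <<'E'
from h import *
c=np.array([(300,383),(530,348),(303,318),(540,275)])/5+[190,190]
print(inplane("side",c,1,-.22))
E
```

```text
[[-152.4843 -220.       14.5093]
 [  -1.0319 -220.        7.6176]
 [-149.9614 -220.       71.6504]
 [   2.1362 -220.       72.2315]]
```

>>> move_arm --steps '[{"slide":[-2.5,0,-2],"twist":0},{"slide":[-2.5,0,-2],"twist":0},{"slide":[-2.5,0,-2],"twist":0},{"slide":[-2.5,0,-2],"twist":0},{"slide":[-1.5,0,-2],"twist":0},{"slide":[0,0,0],"twist":0}]'

```text
time_s: 11.2
eef_pos: [0.5098, -0.112, 0.0429]
tool_rot: [0.073, 0.997, 0.0, -0.011]
ft_force: [-22.3, -0.4, 2.2]
opening: 0.097
grip_force: 60.0
```

Run:
```python
from h import *
s,R=rep();print('F tool',s['ft_force']@R, 'M tool',s['moment']@R)
im=bot.capture('side');cv2.imwrite('pics/s2.png',cv2.resize(im[200:280,220:320,::-1],None,fx=8,fy=7.5,interpolation=cv2.INTER_CUBIC))
edges()
```

```text
t 11.2 p [ 0.5098 -0.112   0.0429] yaw 171.57153666811317 F [-22.3489  -0.3554   2.1681] M [-0.5969  4.8884  0.4728] open 0.0966645467814143 grip 60.04649877548218 q6 -0.20715359429812313
F tool [22.0969 -3.63   -1.6888] M tool [ 1.3168  4.7475 -0.4519]
yaw [-7.5961 -7.9407 -7.7387] heel [0.6506 0.0828]
heel in stop axes mm [-0.3866 -0.4155]
 nug [177 108  23] 34 from pocket mm [ -30.8173 -121.6848]
 nug [163  28  22] 24 from pocket mm [ -32.9101 -168.6503]
 nug [ 13 106  87] 31 from pocket mm [ -96.277  -111.0016]
 nug [22 96 27] 30 from pocket mm [-112.1529  -58.8787]
 nug [ 16  46 118] 20 from pocket mm [-109.0975 -159.0174]
```

View pics/s2.png

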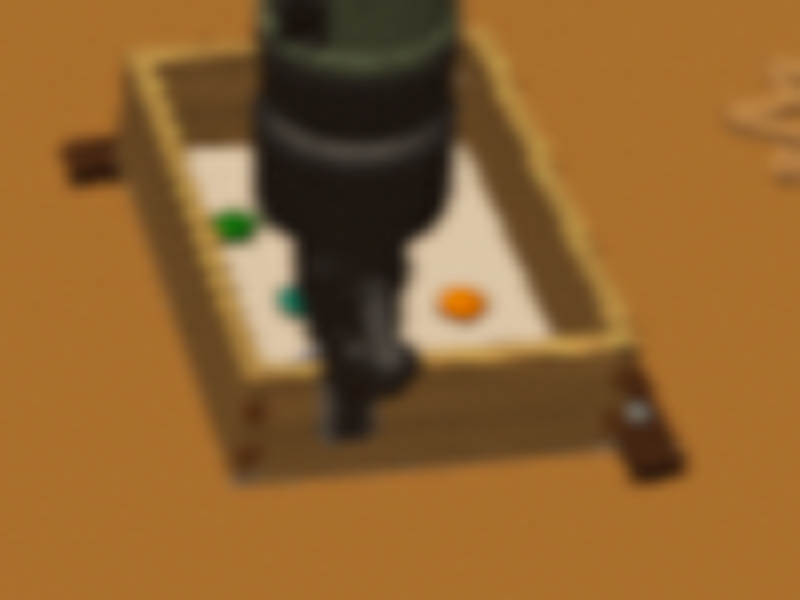

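The wall's bottom corners are now near crop (237,483) and (605,450), and its rim near (250,378) and (632,345).

Run:
```python
from h import *
c=np.array([(237,483),(605,450),(250,378),(632,345)])/[8,7.5]+[220,200]
print(inplane("side",c,1,-.22))
i0=cv2.imread("pics/side0.png")
```

```text
[[-153.5709 -220.       24.7676]
 [  -2.2129 -220.        6.0754]
 [-147.7929 -220.       84.921 ]
 [   5.7108 -220.       67.0106]]
```

The tray is pivoting as wanted: about 7°, with the +x edge down. I'll continue the arc with the same push.

>>> move_arm --steps '[{"slide":[-2,0,-2.6],"twist":0},{"slide":[-2,0,-2.6],"twist":0},{"slide":[-2,0,-2.6],"twist":0},{"slide":[-2,0,-2.6],"twist":0},{"slide":[-2,0,-2.6],"twist":0},{"slide":[-2,0,-2.6],"twist":0},{"slide":[-2,0,-2.6],"twist":0},{"slide":[-2,0,-2.6],"twist":0},{"slide":[0,0,0],"twist":0},{"slide":[0,0,0],"twist":0},{"slide":[0,0,0],"twist":0},{"slide":[0,0,0],"twist":0}]'

```text
time_s: 12.8
eef_pos: [0.5278, -0.1146, 0.0647]
tool_rot: [0.073, 0.997, 0.0, -0.009]
ft_force: [-20.8, 0.1, 6.9]
opening: 0.097
grip_force: 60.8
```

Run:
```python
from h import *
s,R=rep();print('F tool',s['ft_force']@R, 'M tool',s['moment']@R)
edges()
```

```text
t 12.8 p [ 0.5278 -0.1146  0.0647] yaw 171.59558679240118 F [-20.8142   0.0648   6.8849] M [-0.3026  4.5405  0.5981] open 0.09715542993196626 grip 60.81595480442047 q6 -0.2013150488935951
F tool [20.7159 -2.9847 -6.5251] M tool [ 0.9732  4.4469 -0.5859]
yaw [-8.1886 -7.4355 -7.9027] heel [0.651  0.0835]
heel in stop axes mm [-0.0308  0.2963]
 nug [ 23 101  29] 12 from pocket mm [-12.9419 -57.6634]
 nug [109 107  49] 51 from pocket mm [  -9.3164 -113.4297]
 nug [ 13  47 127] 31 from pocket mm [  -8.0029 -148.7232]
 nug [155  34  27] 19 from pocket mm [  -7.4798 -167.9617]
```

All the nuggets have slid to the +x wall. I'll lower the tray along the same arc.

>>> move_arm --steps '[{"slide":[2.8,0,4],"twist":0},{"slide":[2.8,0,4],"twist":0},{"slide":[2.8,0,4],"twist":0},{"slide":[2.8,0,4],"twist":0},{"slide":[2.8,0,4],"twist":0},{"slide":[2.8,0,4],"twist":0},{"slide":[2.8,0,4],"twist":0},{"slide":[2.8,0,4],"twist":0},{"slide":[2.8,0,4],"twist":0},{"slide":[2,0,2],"twist":0},{"slide":[0,0,0],"twist":0}]'

```text
time_s: 14.22
eef_pos: [0.5116, -0.1119, 0.0291]
tool_rot: [0.073, 0.997, 0.001, 0.002]
ft_force: [1.1, 3.4, 1.5]
opening: 0.093
grip_force: 59.0
```

Run:
```python
from h import *
s,R=rep();print('F tool',s['ft_force']@R, 'M tool',s['moment']@R)
edges()
```

```text
t 14.225 p [ 0.5116 -0.1119  0.0291] yaw 171.59329614943076 F [1.0926 3.3593 1.5204] M [ 0.4684 -0.7507  0.3254] open 0.09282784606815345 grip 59.04176473617554 q6 -0.2108175203015806
F tool [-0.5943  3.4851 -1.5138] M tool [-0.5741 -0.6737 -0.3247]
yaw [-7.9876 -7.4899 -7.7743] heel [0.6509 0.0837]
heel in stop axes mm [-0.1602  0.4922]
 nug [ 23 100  28] 19 from pocket mm [-14.2357 -57.1195]
 nug [ 16 111  90] 28 from pocket mm [ -11.5681 -100.0389]
 nug [175 109  27] 38 from pocket mm [ -11.6255 -122.3005]
 nug [ 10  47 133] 30 from pocket mm [ -11.3942 -149.0419]
 nug [164  32  27] 22 from pocket mm [ -11.8426 -168.1021]
```

>>> move_arm --steps '[{"slide":[0,0,0],"twist":0},{"slide":[0,0,0],"twist":0},{"slide":[0,0,-10],"twist":0},{"slide":[0,0,-15],"twist":0},{"slide":[0,0,-20],"twist":0},{"slide":[0,0,-20],"twist":0},{"slide":[22,14,0],"twist":9},{"slide":[0,0,0],"twist":9},{"slide":[0,0,0],"twist":9},{"slide":[0,0,0],"twist":9}]' --jaw 0.6

```text
time_s: 15.52
eef_pos: [0.4907, -0.0954, 0.095]
tool_rot: [0.381, 0.925, -0.0, 0.001]
ft_force: [0.1, -0.0, 0.1]
opening: 0.401
grip_force: 0.0
```

>>> move_arm --steps '[{"slide":[0,0,0],"twist":9},{"slide":[0,0,0],"twist":9},{"slide":[0,0,0],"twist":9},{"slide":[0,0,0],"twist":9},{"slide":[0,0,0],"twist":9},{"slide":[0,0,0],"twist":8.5},{"slide":[0,0,0],"twist":0}]'

```text
time_s: 16.4
eef_pos: [0.4906, -0.0954, 0.0947]
tool_rot: [0.754, 0.657, 0.0, 0.001]
ft_force: [0.1, 0.1, -0.1]
opening: 0.396
grip_force: 0.0
```

Run:
```python
from h import *
rep((.4716,-.0786,.026));im=edges()
cv2.imwrite("pics/t3.png",im[:,:,::-1])
```

```text
t 16.4 p [ 0.4906 -0.0954  0.0947] yaw 82.16330214350262 F [ 0.0583  0.1074 -0.1284] M [0.0206 0.0338 0.004 ] open 0.3955437261451082 grip 0.0 q6 1.3678909437361646
to go in tool mm [ 14.029  -21.2223  68.6766]
yaw [-7.7286 -7.5724 -7.6597] heel [0.6498 0.0831]
heel in stop axes mm [-1.1507 -0.2588]
 nug [21 97 27] 19 from pocket mm [-13.3742 -56.3261]
 nug [ 15 107  88] 27 from pocket mm [-11.5355 -99.2727]
 nug [173 106  21] 36 from pocket mm [ -11.6772 -121.3736]
 nug [ 12  47 128] 33 from pocket mm [ -11.5369 -148.1489]
```

>>> move_arm --steps '[{"slide":[7,-10.5,0],"twist":0},{"slide":[7,-10.5,0],"twist":0},{"slide":[0,0,0],"twist":0},{"slide":[0,0,20],"twist":0},{"slide":[0,0,16],"twist":0},{"slide":[0,0,16],"twist":0},{"slide":[0,0,16],"twist":0},{"slide":[0,0,0],"twist":0}]'

```text
time_s: 17.45
eef_pos: [0.4705, -0.0781, 0.0249]
tool_rot: [0.754, 0.657, -0.001, -0.001]
ft_force: [-0.6, 0.6, -0.1]
opening: 0.4
grip_force: 0.0
```

>>> move_arm --steps '[{"slide":[0,0,0],"twist":0},{"slide":[0,0,0],"twist":0},{"slide":[0,0,0],"twist":0},{"slide":[0,0,0],"twist":0}]' --jaw 1.0

```text
time_s: 17.95
eef_pos: [0.4719, -0.0787, 0.0264]
tool_rot: [0.754, 0.657, 0.0, 0.001]
ft_force: [-1.2, -0.3, 5.8]
opening: 0.097
grip_force: 59.6
```

Run:
```python
from h import *
s,R=rep();print('F tool',s['ft_force']@R);edges()
```

```text
t 17.95 p [ 0.4719 -0.0787  0.0264] yaw 82.07196638626644 F [-1.2043 -0.3357  5.7836] M [-0.0005  0.2553  0.0572] open 0.09699091997862568 grip 59.55896079540253 q6 1.389656527496823
F tool [-0.5007 -1.1391 -5.7849]
yaw [-8.0282 -7.3375 -7.7418] heel [0.6509 0.0835]
heel in stop axes mm [-0.0919  0.2713]
 nug [ 24 100  29] 19 from pocket mm [-14.3409 -56.8852]
 nug [ 13 109  88] 26 from pocket mm [-12.1124 -99.849 ]
 nug [173 107  23] 37 from pocket mm [ -11.8751 -122.3266]
 nug [ 13  48 131] 32 from pocket mm [ -12.0986 -148.615 ]
 nug [160  31  25] 37 from pocket mm [ -12.657  -171.0236]
```

>>> move_arm --steps '[{"slide":[1.5,0.5,-0.5],"twist":0},{"slide":[2,0.5,-1],"twist":0},{"slide":[2,0.5,-2],"twist":0},{"slide":[2.5,0,-2.5],"twist":0},{"slide":[2.5,0,-3],"twist":0},{"slide":[2,0,-3],"twist":0},{"slide":[1.5,0,-3],"twist":0},{"slide":[1,0,-3],"twist":0},{"slide":[0,0,0],"twist":0}]'

```text
time_s: 19.12
eef_pos: [0.473, -0.0721, 0.0441]
tool_rot: [0.756, 0.655, -0.009, 0.006]
ft_force: [-8.7, -25.3, 3.2]
opening: 0.095
grip_force: 59.0
```

Run:
```python
from h import *
s,R=rep();print('F tool',s['ft_force']@R, 'M tool',s['moment']@R)
im=edges();
a=im[170:290,215:375,::-1];b=bot.capture('side')[190:310,190:350,::-1]
cv2.imwrite('pics/b1.png',np.vstack([cv2.resize(a,(400,300),interpolation=2),cv2.resize(b,(400,300),interpolation=2)]))
```

```text
t 19.125 p [ 0.473  -0.0721  0.0441] yaw 81.81965241553227 F [ -8.6658 -25.3394   3.2012] M [-5.4505  1.6271  0.2155] open 0.09508693330869415 grip 59.02395486831665 q6 1.4212053179514186
F tool [-26.3754  -4.9786  -2.6426] M tool [ 0.8303 -5.6271 -0.2188]
yaw [-7.1105 -6.8644 -7.0105] heel [0.6508 0.0849]
heel in stop axes mm [-0.406  1.676]
 nug [19 98 25] 16 from pocket mm [-14.1024 -57.5353]
 nug [ 17 109  89] 26 from pocket mm [ -12.468  -100.4666]
 nug [175 108  22] 34 from pocket mm [ -11.8947 -122.6323]
 nug [ 15  48 130] 35 from pocket mm [ -11.5682 -149.2304]
 nug [160  28  22] 36 from pocket mm [ -12.1143 -172.2492]
```

View pics/b1.png

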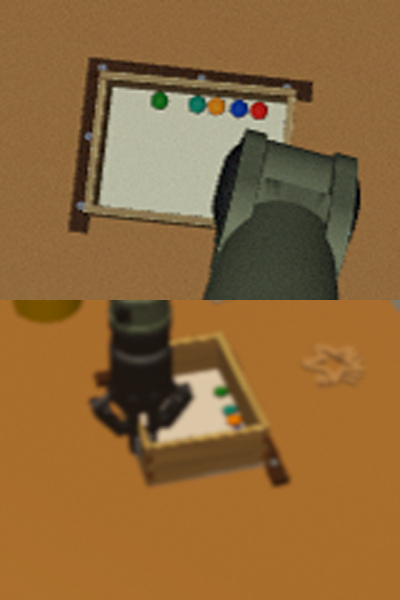

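The top half shows the nuggets in a row along the +x wall with the tray in the stop. The side half shows the −y end just starting to rise. I'll continue the arc.

>>> move_arm --steps '[{"slide":[1.6,0,-4.4],"twist":0},{"slide":[1.6,0,-4.4],"twist":0},{"slide":[1.8,0,-4.4],"twist":0},{"slide":[1.8,0,-4.4],"twist":0},{"slide":[2,0,-4.4],"twist":0},{"slide":[2,0,-4.4],"twist":0},{"slide":[0,0,0],"twist":0},{"slide":[0,0,0],"twist":0}]'

```text
time_s: 20.23
eef_pos: [0.4749, -0.0585, 0.0703]
tool_rot: [0.755, 0.655, -0.006, 0.004]
ft_force: [-6.0, -17.2, 4.4]
opening: 0.097
grip_force: 59.0
```

Run:
```python
from h import *
s,R=rep();print('F tool',s['ft_force']@R, 'M tool',s['moment']@R)
im=edges()
```

```text
t 20.225 p [ 0.4749 -0.0585  0.0703] yaw 81.90660368946298 F [ -6.0324 -17.162    4.4362] M [-3.5838  1.2315  0.2076] open 0.09654530346469659 grip 58.97996127605438 q6 1.443921310150219
F tool [-17.8988  -3.5645  -4.1869] M tool [ 0.7118 -3.7219 -0.2098]
yaw [-5.573  -7.6029 -6.4159] heel [0.6503 0.0835]
heel in stop axes mm [-0.7544  0.1925]
 nug [ 25 100  31] 13 from pocket mm [-14.4448 -54.3721]
 nug [ 16 109  89] 21 from pocket mm [-12.2399 -96.5771]
 nug [175 109  25] 30 from pocket mm [ -11.4525 -118.2131]
 nug [ 11  47 131] 29 from pocket mm [  -9.8988 -145.3157]
 nug [165  28  23] 31 from pocket mm [  -9.3876 -166.7188]
```

>>> move_arm --steps '[{"slide":[2,0,-4.4],"twist":0},{"slide":[2,0,-4.4],"twist":0},{"slide":[2.2,0,-4.4],"twist":0},{"slide":[2.2,0,-4.4],"twist":0},{"slide":[2.4,0,-4.4],"twist":0},{"slide":[2.4,0,-4.4],"twist":0},{"slide":[0,0,0],"twist":0},{"slide":[0,0,0],"twist":0}]'

```text
time_s: 21.28
eef_pos: [0.4773, -0.0419, 0.0961]
tool_rot: [0.755, 0.656, -0.003, 0.001]
ft_force: [-0.4, -6.6, -1.4]
opening: 0.098
grip_force: 58.8
```

Run:
```python
from h import *
s,R=rep();print('F tool',s['ft_force']@R, 'M tool',s['moment']@R)
im=edges()
a=im[170:290,215:375,::-1];b=bot.capture('side')[190:310,190:350,::-1]
cv2.imwrite('pics/b2.png',np.vstack([cv2.resize(a,(400,300),interpolation=2),cv2.resize(b,(400,300),interpolation=2)]))
```

```text
t 21.275 p [ 0.4773 -0.0419  0.0961] yaw 81.99091538377424 F [-0.3635 -6.5819 -1.4427] M [-1.5277  0.6121 -0.0332] open 0.09765890495732917 grip 58.83281350135803 q6 1.4721925990291613
F tool [-6.5606  0.5595  1.4764] M tool [ 0.3935 -1.598   0.0337]
yaw [-3.6115 -8.1658 -5.581 ] heel [0.649  0.0829]
heel in stop axes mm [-1.9632 -0.5566]
 nug [171 110  27] 12 from pocket mm [-13.9137 -48.966 ]
 nug [ 18  50 131] 13 from pocket mm [-12.5084 -69.6967]
 nug [164  32  27] 16 from pocket mm [-11.3799 -90.4277]
```

View pics/b2.png

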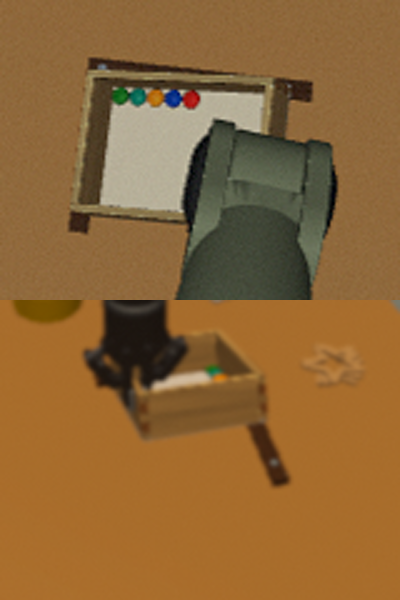

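The top half shows the five nuggets tight in a column from the pocket, at (120–190, 97). The side half shows the −y end well up, with its free corner near (148,438) and the other low corner near (265,418). I'll check the heel and the heights numerically.

Run:
```python
from h import *
rep()
c=np.array([(148,438),(265,418),(137,402),(265,377)])/2.5+[190,190]; c[:,1]-=120
print(inplane("side",c[:2],1,-.205)); print(inplane("side",c[2:],1,-.178))
im=bot.capture("top");hsv=cv2.cvtColor(im,cv2.COLOR_RGB2HSV)
m=((hsv[...,1]>140)&(hsv[...,2]>70)).astype(np.uint8)
m[:, :258]=0;m[:,300:]=0;m[:204]=0;m[214:]=0
n,l,s,k=cv2.connectedComponentsWithStats(m)
t=np.radians(-7.9);S=np.array([[np.cos(t),-np.sin(t)],[np.sin(t),np.cos(t)]])
for i in range(1,n):
    if s[i,4]>5: print(k[i],s[i,4],im[l==i].mean(0).astype(int),"stop mm",(ray("top",k[i],.03)[0,:2]-[.651,.0832])@S*1000)
```

```text
t 21.375 p [ 0.4773 -0.0419  0.0961] yaw 81.98901761016849 F [-1.344  -6.3234 -0.4473] M [-1.5761  0.6336 -0.0891] open 0.0953717347196448 grip 58.83497178554535 q6 1.4721966549675638
[[-150.5873 -205.       93.4703]
 [  -0.828  -205.       92.6837]]
[[-157.5532 -178.      130.6633]
 [   5.2585 -178.      136.5219]]
[262.5 208. ] 28 [22 96 27] stop mm [-22.0824 -19.0116]
[269.7333 208.1667] 30 [ 16 105  86] stop mm [-20.2581 -39.56  ]
[283.7431 208.8899] 109 [114  60  57] stop mm [-17.871  -79.5071]
```

>>> move_arm --steps '[{"slide":[1,0,1],"twist":0},{"slide":[1,0,1],"twist":0},{"slide":[0,0,0],"twist":0}]'

```text
time_s: 21.8
eef_pos: [0.4773, -0.0425, 0.0953]
tool_rot: [0.755, 0.655, -0.005, 0.003]
ft_force: [-7.2, -14.6, 10.2]
opening: 0.098
grip_force: 60.4
```

>>> move_arm --steps '[{"slide":[0,0,1],"twist":0},{"slide":[0,0,1],"twist":0},{"slide":[0,0,0],"twist":0}]'

```text
time_s: 22.18
eef_pos: [0.4771, -0.0435, 0.0936]
tool_rot: [0.755, 0.655, -0.005, 0.004]
ft_force: [-8.8, -18.4, 12.7]
opening: 0.097
grip_force: 61.1
```

Lowering 4 mm raised the upward reaction to 12.7 N, and the TCP moved along the arc about the heel, so the heel is bearing on the table. I'll let it settle, make a last check and hand in.

>>> move_arm --steps '[{"slide":[0,0,0],"twist":0},{"slide":[0,0,0],"twist":0},{"slide":[0,0,0],"twist":0},{"slide":[0,0,0],"twist":0}]'

```text
time_s: 22.68
eef_pos: [0.4772, -0.0435, 0.0936]
tool_rot: [0.755, 0.655, -0.005, 0.004]
ft_force: [-8.6, -18.8, 13.4]
opening: 0.096
grip_force: 61.1
```

Run:
```python
from h import *
rep()
def g():
    im=bot.capture("top");hsv=cv2.cvtColor(im,cv2.COLOR_RGB2HSV)
    m=((hsv[...,1]>140)&(hsv[...,2]>70)).astype(np.uint8);m[:,:258]=0;m[:,300:]=0;m[:204]=0;m[214:]=0
    xs=np.where(m)[1];return xs.min(),xs.max(),np.mean(xs),m.sum()
a=g();[bot.capture("top") for _ in range(4)];b=g();print(a,b)
if b[1]<=297 and abs(a[2]-b[2])<.5: print(bot.job_done())
```

```text
t 22.675 p [ 0.4772 -0.0435  0.0936] yaw 81.8848687342319 F [ -8.6075 -18.8002  13.3645] M [-3.0823  1.9115  0.1704] open 0.09628225971351238 grip 61.06750130653381 q6 1.4758146814236837
(np.int64(258), np.int64(294), np.float64(277.46198830409355), np.uint64(171)) (np.int64(258), np.int64(294), np.float64(277.2413793103448), np.uint64(174))
the job is handed in; nothing more can be done
None
```

I handed the job in at about 23 s: the tray was seated square in the stop and is held still at roughly 23° with the heel down and all five nuggets in the heel corner, the farthest about 100 mm from it against the 110 mm limit (no verdict was returned).

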